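Set a mould paddle under the bench magnifier

TASK

Take the longest of the three wooden paddles out of the rack and lay it flat in the work cradle, handle fully down in the channel and head resting on the plinth; the rack hides the head and the channel hides the handle, so first lay it flat on the open bench, let go, and take it again by the other end. If the magnifier hangs in the way, swing it aside first; once the paddle lies in the cradle, swing the magnifier over it so that the arm points right at the middle of the carved head, and leave it there. Do not push or knock over anything else.

Things in the scene. Friction and masses are not known exactly. Their poses are not given: they have to be found in the camera images.
- paddle: The piece to set up: the LONGEST of three wooden paddles, 172 mm, 140 g. Head 64 x 44 x 26 mm (length, width, height) with a round carving on top; narrow handle 24 mm wide, 22 high, undersides flush. Origin: middle of the head's underside; x runs along the handle (32 to 140 mm), z up. Starts in one of the rack's bays, head inside, 79 mm of handle sticking out.
- paddle_head (a point): Middle of the underside of the paddle's head (same as the paddle's origin).
- paddle_end (a point): Tip of the paddle's handle, underside: 140 mm from the head's middle along x.
- short_a: A second paddle of the same shape but with a short handle (117 mm overall, 53 mm of handle, same head). Stays in its bay of the rack. Origin and axes as for the long paddle.
- short_b: A third paddle, identical to short_a. Stays in its bay of the rack.
- rack: Fixed plywood rack, left or right on the bench. Three bays 62 mm apart in its y, open on top and to its -x. Spans x -61 to 45 mm, 194 mm in y; floor 8 mm thick, walls 8 mm thick, tops at 40 mm; bays 54 mm wide, so a head has 5 mm either side and cannot be gripped there. Heads sit near x = 0, handles point to its -x. Origin: underside.
- cradle: Fixed wooden work cradle. Origin under the head's place, on the bench; x along the channel. Plinth for the head: x -32 to 32, 30 mm wide, top at 12 mm, open all round (a head overhangs 7 mm each side). Channel for the handle: x 38 to 148 mm, floor at 12 mm, 32 mm wide, cheeks 14 mm thick with tops at 44 mm (no room for fingers), end wall to 158 mm. Base 64 mm wide.
- cradle_rest (a point): Top of the cradle's plinth (12 mm above the bench): where the middle of the head's underside belongs; same axes as the cradle.
- lens_arm: Magnifier: round lens in a white frame (124 mm across, 192 to 212 mm above the bench) on an 18 mm wide arm that swings level about an upright post; friction (0.5 N m) holds it where it is left. Origin: lens centre. Its x axis points along the arm to the post's axis 285 mm away, y level across it. Swings 1.15 rad either side of straight at the robot. Post 253 mm high, fixed foot 110 mm across.
- lens_knob (a point): Top of the upright black knob on the lens frame's outer end: 26 mm thick, rising from 208 to 260 mm above the bench, 85 mm from the lens centre, 370 mm from the post's axis. The handle for swinging the arm.
- tray: Fixed empty white tray, 150 (x) x 200 (y) x 45 mm high, on the side away from the rack. Origin: centre of its underside.
- bottle: Bystander: upright brown bottle, 38 mm across, 85 mm high, near the cradle. Origin: centre of its underside.
- jar: Bystander: jar, 42 mm across, 60 mm high, near the cradle. Origin: centre of its underside.
- can: Bystander: white can with an orange band, 66 mm across, 100 mm high, standing in front. Origin: centre of its underside.
- mallet: Bystander: hammer 200 mm long lying at the back. Origin: underside, mid length.
- cup: Bystander: white cup, 72 mm across, 80 mm high, at the back. Origin: centre of its underside.
- driver: Bystander: screwdriver 170 mm long, lying near the robot. Origin: underside, mid length.
Things that resemble listed ones, but are neither listed nor needed, are in the scene too. Leave any purple or turquoise look-alike of the rack alone.

How it is judged:
By the outcome, as a careful person would: the job done as asked, in the order asked, and still so for the second after the job is handed in, with the robot touching nothing.
It also fails if it takes over 72 s, if anything falls off the work surface, if the arm or the gripper's body presses on something with over 40 N, if the wrist force passes 120 N, or if a joint passes its speed limit or range.

ROBOT

A 6-joint arm with a two-finger parallel gripper is mounted at the origin on the work surface. World frame = base frame: x ahead of the robot, y to its left, z up, the work surface at z = 0. Lengths are in m, angles in degrees, forces in N, time in s.
With the tool pointing down it reaches from about 0.375 to 0.825 m from the base axis. Payload 5.5 kg.
Tool frame: the origin (TCP) lies at the very end of the fingers, on their centre line; the grasp point (between the pads) lies 19 mm behind it (arm.grip_point_offset is the distance from the TCP to the grasp point, in m); z points along the fingers, y is the line along which they close (so a half turn about z gives the same grasp; the last joint's range is limited). The gripper opens to 85 mm and grips with 20 to 120 N. Pads are 22 mm wide; open, the fingers measure 114 mm over their backs; the gripper's body (76 mm by 85 mm) begins 54 mm behind the grasp point. The pads swing forward as they close: fully open they stand 13 mm farther back than shut.
Start: joints at [-67.437, 17.962, -2.699, 69.339, 0, 90], TCP at [0.23, -0.554, 0.231] pointing down, gripper open.
Joint ranges: [-152.73, 152.73], [-39.44, 99.34], [-58.76, 71.6], [-118.89, 123.64], [-81.53, 83.1], [-180, 180]. Speed limits (degrees/s): [136.94, 136.94, 172.46, 180, 180, 180].

INTERFACE

Orientations are given as [roll, pitch, yaw] about the fixed x, y, z axes, in that order (R = Rz(yaw) Ry(pitch) Rx(roll)).
In Python, from workcell import sense, get_image, camera_model, arm, look_for, cut_out, landmark_of gives the robot as it stands.
- The arm moves only by the shell command python3 -m inch 'ROWS' [FORCE]. ROWS is JSON, a list of rows, each a list of 3 entries, a list of its own where there are three numbers: the turn, a rotation vector about the tool's x, y, z in degrees, then the shift along the tool's x, y, z in m, then the opening, from 0 (shut) to 1 (fully open). A call has 1 to 8 rows; each row is the pose to reach, as a shift and turn from the pose commanded when the call began, along the tool's axes at that moment; what a row does not reach only later rows make up. A row lasts 1/10 s, in which the tool goes at most 50 mm and 8.59 degrees, less where a joint would pass 70% of its speed; a pose out of reach is approached as far as the arm can. A call with a gripper value outside its range is refused whole. The fingers move at their own pace and stop on an object; FORCE is the grip in N (left out, the last holds). Time passes only in rows, so rows that repeat a pose let the fingers close. It gives the time, the measured TCP pose, the force, the opening and the grip force at its end, in the units of the state.
- sense(): the state, without advancing time (a new reading comes with each control period).
- get_image(name): name is "scene" or "side" or "wrist"; returns the picture (400x640x3 uint8, blue, green, red); there is no depth.
- camera_model(name): a dict with "vertical_fov" (degrees; the focal length in pixels is half the picture's height over the tangent of half this angle, whatever the lens; pixels are square), "cx", "cy" (the principal point, pixels), "pose" (4x4, takes a point from camera to world coordinates); the wrist camera has in their place "mount" (4x4, takes a point from camera to tool coordinates, whose origin is the TCP and whose axes are the flange's). Camera axes: x right, y down, z forward; pixel columns grow to the right and rows downward; lengths in m; the calibration is good to about 2 mm. A picture is of the moment at which its call begins: read the wrist's pose just before it. camera_model takes no time and is no camera call.
- arm.job_done(): hands the job in; it is judged then, once.
Trained networks look in the newest picture that a camera, given by its name, has taken for a name from the list of things; names that differ only in an ending like _2 or _b are one class to them, and where a whole thing is asked for, a point or a joint stands for the part that bears it (a point fixed in the world has none). Each returns a list of dicts, best first, with "confidence" (0 to 1); they miss things now and then, are a little off and sometimes report something else, mostly with a low value. They report only what shows in the picture. A call takes as long as a camera call. They do not tell look-alikes from the thing itself.
- look_for(camera, query): "point" ([x, y, z] in m, in world coordinates, good to about 4 mm: the middle of the surface that is visible of it).
- cut_out(camera, query): "mask" (400x640 bool, what is visible of it).
- landmark_of(camera, query): "point" ([x, y, z] in m, in world coordinates, good to about 4 mm: a listed point, or the origin of a listed thing).
The state is a dict: "t": time; "joint_pos": joint angles; "joint_velocities": joint speeds; "effort": joint torques, N m; "position": TCP position; "eef_rot": TCP orientation; "contact_force": force on the tool from outside, world axes, zero at the start; "torque": the same for the moment, N m; "width": finger opening in m; "gripper_force": force on a finger pad.
Only numpy, scipy, OpenCV 4.12 (cv2) and the standard library are available. Lean on these libraries where they do the work, as an engineer would, in place of code of your own. Each camera call takes 0.05 s, during which the arm holds its last target. There are 200 camera calls.

## Working session

There is one attempt and no reset: what is moved stays moved. The work goes in short steps, Python scripts to look and compute and a shell command to move; the robot and the scene stay as the last step left them, time stands still between calls to the robot, and variables do not carry over. Pictures are saved under pics/ and viewed, at most 10 in all, crops included, and the job is handed in when it is done.

```bash
mkdir -p pics; ls; cat > h.py <<'E'
import numpy as np, cv2
from scipy.spatial.transform import Rotation as R
from workcell import sense, get_image, camera_model, arm, look_for, cut_out, landmark_of
def tool():
    s=sense(); T=np.eye(4); T[:3,:3]=R.from_euler('xyz',s['eef_rot'],degrees=True).as_matrix(); T[:3,3]=s['position']; return T
def cam(name,T=None):
    m=camera_model(name); P=m['pose'] if 'pose' in m else (tool() if T is None else T)@np.array(m['mount'])
    return np.array(P),200/np.tan(np.radians(m['vertical_fov'])/2),m['cx'],m['cy']
def ray(name,u,v,z,T=None):
    P,f,cx,cy=cam(name,T); d=P[:3,:3]@[(u-cx)/f,(v-cy)/f,1]; return P[:3,3]+d*(z-P[2,3])/d[2]
def proj(name,p,T=None):
    P,f,cx,cy=cam(name,T); q=np.linalg.inv(P)@np.append(p,1); return q[:2]/q[2]*f+[cx,cy]
E
python3 - <<'E'
from h import *
a=get_image('scene');b=get_image('side')
cv2.imwrite('pics/scene.png',a);cv2.imwrite('pics/side.png',b)
print(sense())
for n in ['scene','side']:
  for q in ['paddle','paddle_end','paddle_head','short_a','rack','cradle','cradle_rest','lens_arm','lens_knob','bottle','jar','tray','can']:
    r=landmark_of(n,q); print(n,q,[(np.round(x['point'],3).tolist(),round(x['confidence'],2)) for x in r[:4]])
E
```

```text
pics
{'t': 0.1, 'joint_pos': array([-6.74385574e+01,  1.79991256e+01, -2.74788000e+00,  6.93378900e+01,
        4.45578421e-04,  9.00005894e+01]), 'joint_velocities': array([ 0.10432209, -0.03571459,  0.18756198, -0.04960482, -0.11038559,
        0.00660059]), 'effort': array([ 9.65633772e-04, -5.40767634e+01,  3.40540695e+01,  1.11909164e-02,
        1.06450505e-04, -1.60037052e-05]), 'position': array([ 0.23001577, -0.55362051,  0.2305361 ]), 'eef_rot': array([-1.79915104e+02, -4.44704627e-04,  2.25608525e+01]), 'contact_force': array([ 0.01763666, -0.65616388, -0.12132069]), 'torque': array([-0.00255815,  0.00667272, -0.03415064]), 'gripper_force': 0.0, 'width': 0.08518311045079646}
scene paddle [([0.574, 0.395, 0.008], 0.81)]
scene paddle_end [([0.601, -0.182, 0.198], 0.28)]
scene paddle_head [([0.569, 0.391, 0.007], 0.57)]
scene short_a [([0.565, 0.331, 0.003], 0.72)]
scene rack [([0.355, -0.166, -0.0], 0.63), ([0.364, 0.606, -0.004], 0.61), ([0.567, 0.332, -0.002], 0.55)]
scene cradle [([0.533, -0.009, 0.001], 0.59)]
scene cradle_rest [([0.538, -0.01, 0.01], 0.9)]
scene lens_ar
[... 351 characters left out ...]
.432, 0.413, 0.01], 0.97), ([0.556, 0.27, 0.011], 0.66)]
side paddle_head [([0.578, 0.398, 0.008], 0.95)]
side short_a [([0.564, 0.327, 0.004], 0.93), ([0.557, 0.27, 0.009], 0.87)]
side rack [([0.359, -0.164, 0.003], 0.88), ([0.563, 0.332, 0.004], 0.82), ([0.363, 0.605, -0.0], 0.63)]
side cradle [([0.534, -0.007, 0.002], 0.71)]
side cradle_rest [([0.537, -0.009, 0.01], 0.79)]
side lens_arm [([0.602, -0.179, 0.201], 0.8)]
side lens_knob [([0.542, -0.236, 0.26], 0.79)]
side bottle [([0.627, -0.097, -0.003], 0.67), ([0.536, -0.007, 0.0], 0.32)]
side jar [([0.646, 0.032, -0.001], 0.58)]
side tray [([0.401, 0.047, 0.0], 0.18)]
side can [([0.403, 0.045, -0.002], 0.57), ([0.574, 0.4, 0.009], 0.23)]
```

View pics/scene.png

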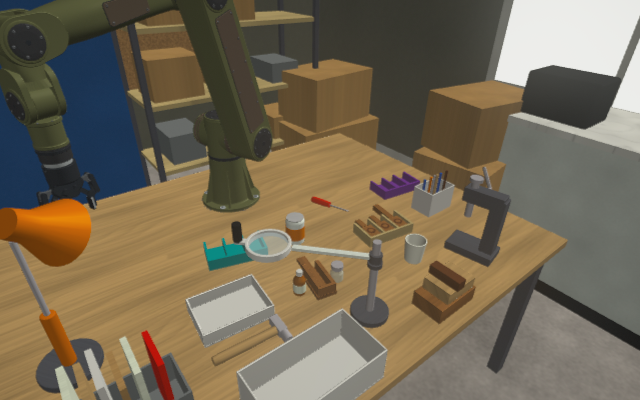

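View pics/side.png

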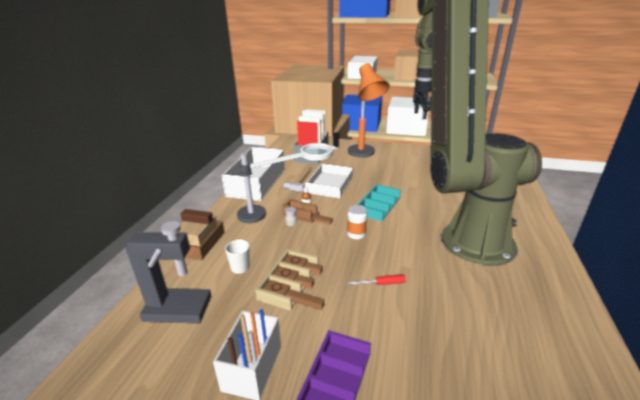

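The longest paddle is in the bay nearest the side camera (side px 295,295). The lens hangs at (315,152) and the cradle is at about (305,210). I'll zoom on the cradle and get its direction.

```bash
python3 - <<'E'
from h import *
a=cv2.imread('pics/scene.png');b=cv2.imread('pics/side.png')
for n,p in [('scene',(.535,-.008,.012)),('side',(.535,-.008,.012)),('scene',(.802,.022,.25)),('side',(.802,.022,.25))]: print(n,proj(n,p))
c=np.hstack([cv2.resize(a[200:320,230:430],(800,480))[:, :400*1], cv2.resize(b[180:330,240:365],(400,480))])
c=np.hstack([cv2.resize(a[200:320,250:350],(400,480),interpolation=2), cv2.resize(b[180:300,260:360],(400,480),interpolation=2)])
cv2.imwrite('pics/z.png',c)
for n in ['scene','side']:
  m=cut_out(n,'cradle')
  for r in m[:1]:
    v,u=np.nonzero(r['mask']); P=np.array([ray(n,x,y,.03) for x,y in zip(u,v)])[:,:2]
    w,V=np.linalg.eigh(np.cov(P.T)); print(n,r['confidence'],len(u),P.mean(0),V[:,1],np.degrees(np.arctan2(*V[::-1,1])),np.sqrt(w))
  m=cut_out(n,'paddle')
  for r in m[:2]:
    v,u=np.nonzero(r['mask']); P=np.array([ray(n,x,y,.03) for x,y in zip(u,v)])[:,:2]
    w,V=np.linalg.eigh(np.cov(P.T)); print(n,r['confidence'],len(u),P.mean(0),np.degrees(np.arctan2(*V[::-1,1])),np.sqrt(w))
E
```

```text
scene [305.0659113  261.76511823]
side [322.70772502 218.42056149]
scene [376.49494988 239.44195592]
side [244.51366575 155.72562291]
scene 0.93 965 [ 0.63639638 -0.03704618] [-0.97240672  0.23329204] 166.50903449473213 [0.02196812 0.04959395]
scene 0.69 233 [0.52725393 0.39308391] 179.02682283200775 [0.0119294  0.04661721]
scene 0.27 550 [0.71379819 0.31738746] 123.94033496788805 [0.01814872 0.04616194]
side 0.89 626 [ 0.60058121 -0.01418296] [-0.86027565  0.5098292 ] 149.34754643880345 [0.02649751 0.0583688 ]
```

View pics/z.png

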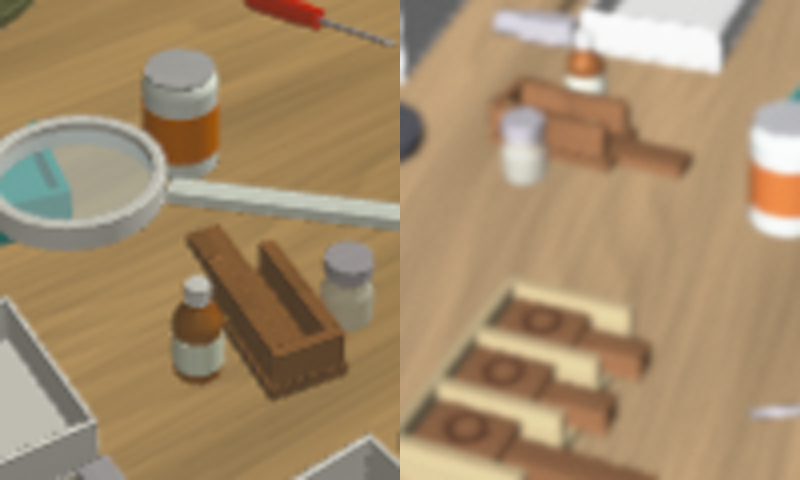

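The cradle's plinth faces the robot and its channel runs away, between the bottle (right) and the jar (left). The can stands in front. The lens and arm hang to the right, clear of the plinth. Next I go to the handle.

```bash
cat >> h.py <<'E'
def go(*wps,T=None):
    "wps: (x,y,z,yaw) tool down; prints turn (rotvec, deg) and shift in tool axes, chained"
    T=tool() if T is None else T
    for x,y,z,psi in wps:
        N=np.eye(4); N[:3,:3]=R.from_euler('xyz',[180,0,psi],degrees=True).as_matrix(); N[:3,3]=[x,y,z]
        D=np.linalg.inv(T)@N; print('turn',np.round(R.from_matrix(D[:3,:3]).as_rotvec(degrees=True),1).tolist(),'shift',np.round(D[:3,3],4).tolist(),'rows',round(np.linalg.norm(D[:3,3])/.05,1)); T=N
E
python3 -c "
from h import *
go((.36,-.22,.25,75),(.40,.1,.25,120),(.472,.408,.15,172))"
```

```text
turn [-0.0, 0.0, -52.4] shift [0.248, -0.2587, -0.0187] rows 7.2
turn [0.0, 0.0, -45.0] shift [0.3194, -0.0442, 0.0] rows 6.4
turn [-0.0, 0.0, -52.0] shift [0.2307, 0.2164, 0.1] rows 6.6
```

```bash
python3 -m inch '[[[0,0,-52],[0.248,-0.259,-0.019],1],[[0,0,-52],[0.248,-0.259,-0.019],1],[[0,0,-52],[0.248,-0.259,-0.019],1],[[0,0,-52],[0.248,-0.259,-0.019],1],[[0,0,-52],[0.248,-0.259,-0.019],1],[[0,0,-52],[0.248,-0.259,-0.019],1],[[0,0,-52],[0.248,-0.259,-0.019],1],[[0,0,-52],[0.248,-0.259,-0.019],1]]'
python3 -m inch '[[[0,0,-45],[0.319,-0.044,0],1],[[0,0,-45],[0.319,-0.044,0],1],[[0,0,-45],[0.319,-0.044,0],1],[[0,0,-45],[0.319,-0.044,0],1],[[0,0,-45],[0.319,-0.044,0],1],[[0,0,-45],[0.319,-0.044,0],1],[[0,0,-45],[0.319,-0.044,0],1],[[0,0,-45],[0.319,-0.044,0],1]]'
python3 -c "
from h import *
print(sense()['joint_pos'])
go((.472,.408,.15,172))"
```

```text
t: 2.4
position: [0.361, -0.2159, 0.2509]
eef_rot: [179.9, -0.1, 74.9]
contact_force: [0.9, 0.0, -0.4]
width: 0.0853
gripper_force: 0.0
t: 3.2
position: [0.4029, 0.1017, 0.2503]
eef_rot: [180.0, -0.0, 119.8]
contact_force: [-0.2, 0.2, -1.2]
width: 0.0857
gripper_force: 0.0
[ 1.41471617e+01 -2.49613123e+00 -2.39296446e+01  6.85329508e+01
  1.81342687e-02  7.43486030e+01]
turn [0.0, 0.0, -52.2] shift [0.2315, 0.2121, 0.1005] rows 6.6
```

```bash
python3 -m inch '[[[0,0,-52],[0.23,0.213,0.1],1],[[0,0,-52],[0.23,0.213,0.1],1],[[0,0,-52],[0.23,0.213,0.1],1],[[0,0,-52],[0.23,0.213,0.1],1],[[0,0,-52],[0.23,0.213,0.1],1],[[0,0,-52],[0.23,0.213,0.1],1],[[0,0,-52],[0.23,0.213,0.1],1],[[0,0,-52],[0.23,0.213,0.1],1]]'
python3 - <<'E'
from h import *
T=tool();im=get_image('wrist');cv2.imwrite('pics/w1.png',im)
print(np.array(camera_model('wrist')['mount']).round(3))
for q in ['paddle','paddle_end','paddle_head']:
    print(q,[(np.round(x['point'],3).tolist(),round(x['confidence'],2)) for x in landmark_of('wrist',q)[:3]])
for r in cut_out('wrist','paddle')[:2]:
    v,u=np.nonzero(r['mask']);P=np.array([ray('wrist',x,y,.03,T) for x,y in zip(u,v)])[:,:2]
    w,V=np.linalg.eigh(np.cov(P.T)); print(r['confidence'],len(u),P.mean(0),P.min(0),P.max(0),np.degrees(np.arctan2(*V[::-1,1])),np.sqrt(w))
E
```

```text
t: 4.0
position: [0.4749, 0.406, 0.148]
eef_rot: [-179.9, -0.1, 171.6]
contact_force: [0.1, -0.3, 0.2]
width: 0.0854
gripper_force: 0.0
[[ 0.    -0.954 -0.301  0.078]
 [ 1.     0.     0.001  0.001]
 [-0.001 -0.301  0.954 -0.142]
 [ 0.     0.     0.     1.   ]]
paddle [([0.569, 0.394, 0.009], 0.58)]
paddle_end [([0.432, 0.409, 0.01], 0.75), ([0.57, 0.39, 0.007], 0.63)]
paddle_head [([0.574, 0.395, 0.004], 0.78)]Traceback (most recent call last):
  File "<stdin>", line 7, in <module>
  File "h.py", line 10, in ray
    P,f,cx,cy=cam(name,T); d=P[:3,:3]@[(u-cx)/f,(v-cy)/f,1]; return P[:3,3]+d*(z-P[2,3])/d[2]
              ~~~^^^^^^^^
  File "h.py", line 7, in cam
    m=camera_model(name); P=m['pose'] if 'pose' in m else (tool() if T is None else T)@np.array(m['mount'])
ValueError: time passes only in moves, steps and waits
```

View pics/w1.png

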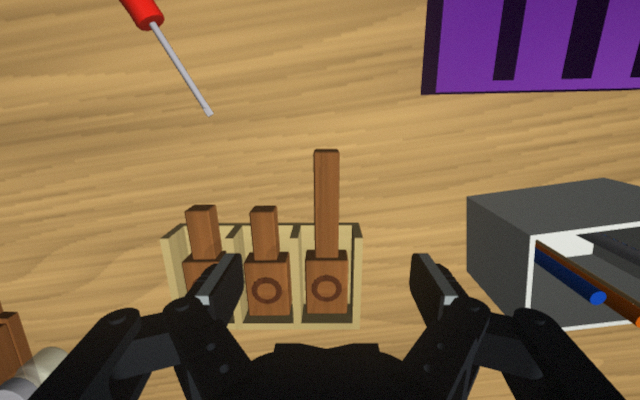

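The wrist picture shows the long paddle's handle from (326,152) down to (327,256), with the head at (327,290).

```bash
python3 - <<'E'
from h import *
T=tool()
for u,v in [(326.5,152),(327,250),(327,290)]: print((u,v),ray('wrist',u,v,.030 if v<280 else .034,T).round(4))
t=ray('wrist',326.5,152,.03,T);h=ray('wrist',327,290,.034,T);d=h-t;print(np.degrees(np.arctan2(-d[1],-d[0])),np.hypot(*d[:2]))
E
```

```text
(326.5, 152) [0.434  0.4106 0.03  ]
(327, 250) [0.5318 0.3965 0.03  ]
(327, 290) [0.5757 0.3899 0.034 ]
171.70339245833478 0.14318022153895665
```

```bash
python3 -c "
from h import *
go((.471,.4053,.005,171.7))"
```

```text
turn [-0.0, 0.0, -0.3] shift [0.004, 0.0017, 0.146] rows 2.9
```

```bash
python3 -m inch '[[[0,0,0],[0.004,0.002,0.04],1],[[0,0,0],[0.004,0.002,0.08],1],[[0,0,0],[0.004,0.002,0.11],1],[[0,0,0],[0.004,0.002,0.13],1],[[0,0,0],[0.004,0.002,0.14],1],[[0,0,0],[0.004,0.002,0.145],1],[[0,0,0],[0.004,0.002,0.145],1],[[0,0,0],[0.004,0.002,0.145],1]]' 80
python3 -m inch '[[[0,0,0],[0,0,0],0],[[0,0,0],[0,0,0],0],[[0,0,0],[0,0,0],0],[[0,0,0],[0,0,0],0],[[0,0,0],[0,0,0],0],[[0,0,0],[0,0,0],0],[[0,0,0],[0,0,0],0]]' 80
```

```text
t: 5.05
position: [0.4714, 0.4077, 0.0067]
eef_rot: [179.9, 0.1, 171.5]
contact_force: [0.3, 0.1, 0.5]
width: 0.0853
gripper_force: 0.0
t: 5.75
position: [0.4705, 0.4072, 0.0056]
eef_rot: [180.0, 0.0, 171.6]
contact_force: [-1.4, -1.3, 5.5]
width: 0.0224
gripper_force: 80.8
```

The grip is too low for setting down on the bench, because the rack floor is 8 mm thick. I'll regrasp 5 mm higher.

```bash
python3 -m inch '[[[0,0,0],[0,0,0],0.5],[[0,0,0],[0,0,0],0.5],[[0,0,0],[0,0,-0.005],0.5],[[0,0,0],[0,0,-0.005],0],[[0,0,0],[0,0,-0.005],0],[[0,0,0],[0,0,-0.005],0],[[0,0,0],[0,0,-0.005],0],[[0,0,0],[0,0,-0.005],0]]' 100
python3 -m inch '[[[0,0,0],[0,0,0],0],[[0,0,0],[0,0,-0.01],0],[[0,0,0],[0,0,-0.03],0],[[0,0,0],[0,0,-0.05],0],[[0,0,0],[0,0,-0.07],0],[[0,0,0],[0,0,-0.09],0],[[0,0,0],[0,0,-0.1],0],[[0,0,0],[0,0,-0.1],0]]'
python3 - <<'E'
from h import *
a=get_image('side');b=get_image('wrist')
cv2.imwrite('pics/l1.png',np.hstack([cv2.resize(a[200:350,200:400],(480,360)),cv2.resize(b[100:400,200:440],(288,360))]))
go((.436,.16,.112,171.7))
E
```

```text
t: 6.55
position: [0.4708, 0.4074, 0.0109]
eef_rot: [180.0, 0.0, 171.6]
contact_force: [-1.2, -0.7, 5.0]
width: 0.0218
gripper_force: 97.9
t: 7.35
position: [0.4713, 0.4079, 0.1118]
eef_rot: [179.9, 0.1, 171.6]
contact_force: [0.2, 0.6, -2.0]
width: 0.0221
gripper_force: 98.2
turn [-0.0, -0.0, -0.1] shift [-0.0024, -0.2493, -0.0022] rows 5.0
```

View pics/l1.png

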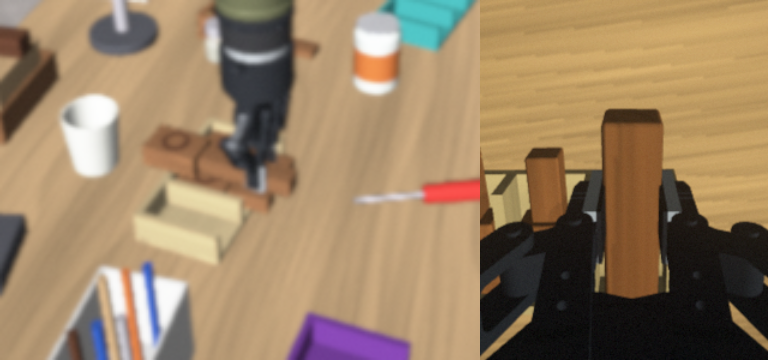

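The paddle is lifted level; its head is at (175,140) in the crop and its bay is empty. I carry it to the open bench and set it down.

```bash
python3 -m inch '[[[0,0,0],[0,-0.015,0],0],[[0,0,0],[0,-0.05,0],0],[[0,0,0],[0,-0.09,0],0],[[0,0,0],[0,-0.13,0],0],[[0,0,0],[-0.002,-0.17,0],0],[[0,0,0],[-0.002,-0.21,0],0],[[0,0,0],[-0.002,-0.24,0],0],[[0,0,0],[-0.002,-0.249,0],0]]'
python3 -m inch '[[[0,0,0],[0,0,0.01],0],[[0,0,0],[0,0,0.035],0],[[0,0,0],[0,0,0.06],0],[[0,0,0],[0,0,0.08],0],[[0,0,0],[0,0,0.095],0],[[0,0,0],[0,0,0.103],0],[[0,0,0],[0,0,0.107],0],[[0,0,0],[0,0,0.107],0]]'
```

```text
t: 8.25
position: [0.4334, 0.157, 0.1091]
eef_rot: [-179.9, -0.2, 171.4]
contact_force: [0.1, 0.2, -2.0]
width: 0.0216
gripper_force: 98.6
t: 9.05
position: [0.4358, 0.1612, 0.0034]
eef_rot: [180.0, -0.0, 171.6]
contact_force: [0.3, 0.8, -1.7]
width: 0.0219
gripper_force: 98.6
```

```bash
python3 -m inch '[[[0,0,0],[0,0,0.002],0],[[0,0,0],[0,0,0.002],0.3],[[0,0,0],[0,0,0.002],0.6],[[0,0,0],[0,0,0.002],0.8],[[0,0,0],[0,0,0],1],[[0,0,0],[0,0,-0.02],1],[[0,0,0],[0,0,-0.06],1],[[0,0,0],[0,0,-0.1],1]]'
python3 -m inch '[[[0,0,0],[0,0,-0.03],1],[[0,0,0],[-0.02,0,-0.05],1],[[0,0,0],[-0.04,0,-0.05],1],[[0,0,0],[-0.04,0,-0.05],1],[[0,0,0],[-0.04,0,-0.05],1]]'
python3 - <<'E'
from h import *
T=tool();im=get_image('wrist');cv2.imwrite('pics/w2.png',im)
for q in ['paddle_end','paddle_head','cradle_rest','lens_knob']:
    print(q,[(np.round(x['point'],3).tolist(),round(x['confidence'],2)) for x in landmark_of('wrist',q)[:3]])
print(T.round(4))
E
```

```text
t: 9.85
position: [0.435, 0.1603, 0.1039]
eef_rot: [-179.9, -0.1, 171.6]
contact_force: [0.7, -0.1, -0.4]
width: 0.0851
gripper_force: 0.0
t: 10.35
position: [0.4748, 0.1545, 0.1528]
eef_rot: [-180.0, -0.1, 171.5]
contact_force: [-0.3, -0.6, 0.3]
width: 0.0852
gripper_force: 0.0
paddle_end [([0.398, 0.166, 0.004], 0.93)]
paddle_head [([0.538, 0.146, -0.002], 0.67)]
cradle_rest [([0.537, -0.011, 0.011], 0.55)]
lens_knob []
[[-9.891e-01  1.472e-01 -1.500e-03  4.748e-01]
 [ 1.472e-01  9.891e-01 -2.000e-04  1.545e-01]
 [ 1.400e-03 -4.000e-04 -1.000e+00  1.528e-01]
 [ 0.000e+00  0.000e+00  0.000e+00  1.000e+00]]
```

View pics/w2.png

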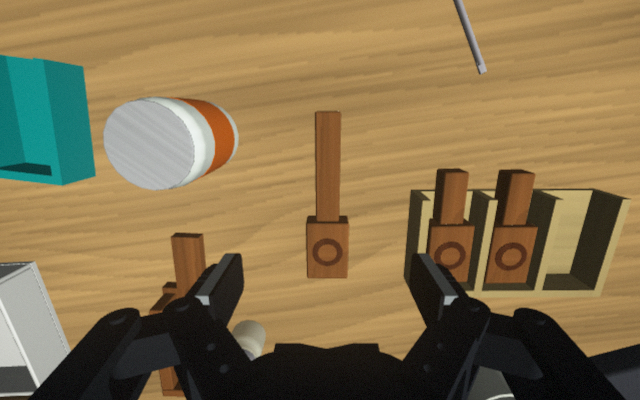

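The paddle lies flat on open bench, released: head at (327,252), tip at (328,112). The cradle shows at the lower left. A closer look at the cradle comes before the regrasp.

```bash
python3 - <<'E'
from h import *
T=tool()
t=ray('wrist',328,112,.022,T);h=ray('wrist',327,252,.026,T);d=t-h;print(t,h,np.degrees(np.arctan2(d[1],d[0])),np.hypot(*d[:2]))
go((.50,0,.19,171.6))
E
python3 -m inch '[[[0,0,0],[-0.02,-0.04,-0.037],1],[[0,0,0],[-0.04,-0.08,-0.037],1],[[0,0,0],[-0.048,-0.12,-0.037],1],[[0,0,0],[-0.048,-0.149,-0.037],1],[[0,0,0],[-0.048,-0.149,-0.037],1],[[0,0,0],[-0.048,-0.149,-0.037],1]]'
python3 - <<'E'
from h import *
T=tool();im=get_image('wrist');cv2.imwrite('pics/w3.png',im)
for q in ['cradle_rest','cradle','bottle','jar']:
    print(q,[(np.round(x['point'],3).tolist(),round(x['confidence'],2)) for x in landmark_of('wrist',q)[:3]])
np.save('T3.npy',T);print(T.round(4))
E
```

```text
[0.39946796 0.16849704 0.022     ] [0.53666515 0.14746145 0.026     ] 171.28307723262114 0.13880044435966635
turn [-0.0, -0.1, -0.0] shift [-0.0478, -0.1493, -0.0371] rows 3.2
t: 11.2
position: [0.5007, 0.0001, 0.1901]
eef_rot: [180.0, -0.0, 171.5]
contact_force: [-0.1, 0.8, -0.4]
width: 0.0855
gripper_force: 0.0
cradle_rest [([0.536, -0.013, 0.014], 0.88)]
cradle [([0.54, -0.014, 0.003], 0.56)]
bottle [([0.628, -0.095, -0.002], 0.62)]
jar [([0.652, 0.029, 0.001], 0.61)]
[[-9.890e-01  1.481e-01 -4.000e-04  5.007e-01]
 [ 1.481e-01  9.890e-01  5.000e-04  1.000e-04]
 [ 5.000e-04  5.000e-04 -1.000e+00  1.901e-01]
 [ 0.000e+00  0.000e+00  0.000e+00  1.000e+00]]
```

View pics/w3.png

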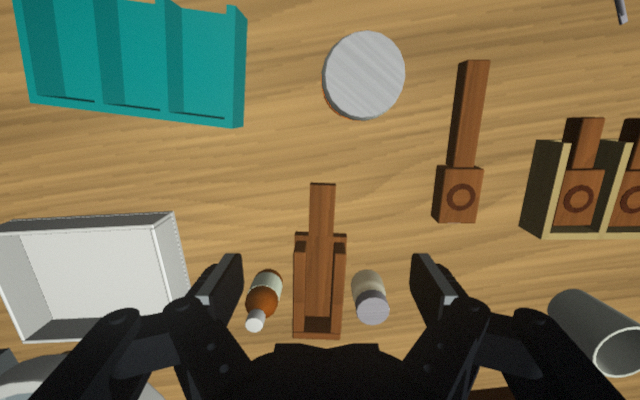

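The plinth's front edge is at (310..336,184) and the channel floor's far end at (306..331,318). The bottle and jar stand on either side. Computing the pose.

```bash
python3 - <<'E'
from h import *
T=np.load('T3.npy')
im=cv2.imread('pics/w3.png');cv2.imwrite('pics/w3z.png',cv2.resize(im[170:350,270:370],None,fx=3.3,fy=3.3,interpolation=2))
a=ray('wrist',323,184,.012,T);b=ray('wrist',318.5,318,.012,T);d=(b-a)[:2]
print(a,b,np.hypot(*d),np.degrees(np.arctan2(d[1],d[0])),a[:2]+.032*d/np.hypot(*d))
E
```

```text
[ 0.50318416 -0.00264441  0.012     ] [ 0.68482566 -0.03645629  0.012     ] 0.1847616806269541 -10.544703361194882 [ 0.53464376 -0.0085005 ]
```

View pics/w3z.png

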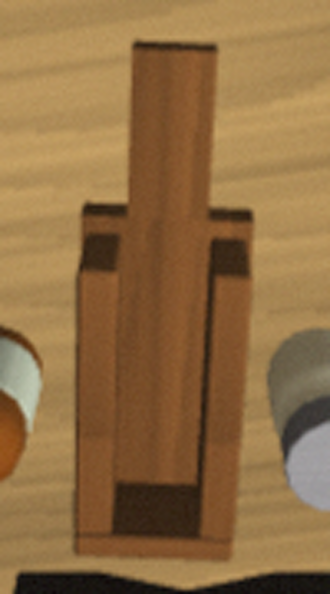

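```bash
python3 - <<'E'
from h import *
T=np.load('T3.npy')
m=lambda u,v,z:ray('wrist',u,v,z,T)[:2]
A=[(m(323.05,183.6,.012),m(317.7,316.4,.012),-.032),(m(319.7,252.4,.044),m(316.7,332.3,.044),.038)]
for a,b,x in A:
    d=b-a;L=np.hypot(*d);d/=L;print(a,b,L,np.degrees(np.arctan2(d[1],d[0])),a-x*d)
go((.547,.1459,.15,171.3),(.547,.1459,.004,171.3))
E
```

```text
[ 0.50272648 -0.00251665] [ 0.68212747 -0.03711347] 0.1827064675539119 -10.91528618178256 [ 0.53414754 -0.00857609]
[ 0.57220859 -0.01658395] [ 0.67928038 -0.03702608] 0.109005722862703 -10.808830432308339 [ 0.53488278 -0.0094577 ]
turn [0.0, -0.0, 0.4] shift [-0.0245, 0.1497, 0.0403] rows 3.1
turn [0.0, 0.0, 0.0] shift [0.0, -0.0, 0.146] rows 2.9
```

```bash
python3 -c "
from h import *
go((.525,.1493,.12,171.3),(.525,.1493,.004,171.3))"
```

```text
turn [0.0, -0.0, 0.4] shift [-0.0022, 0.1499, 0.0703] rows 3.3
turn [0.0, 0.0, 0.0] shift [-0.0, -0.0, 0.116] rows 2.3
```

```bash
python3 -m inch '[[[0,0,0.3],[-0.002,0.04,0.02],1],[[0,0,0.3],[-0.002,0.09,0.045],1],[[0,0,0.3],[-0.002,0.13,0.065],1],[[0,0,0.3],[-0.002,0.15,0.07],1],[[0,0,0.3],[-0.002,0.15,0.1],1],[[0,0,0.3],[-0.002,0.15,0.14],1],[[0,0,0.3],[-0.002,0.15,0.17],1],[[0,0,0.3],[-0.002,0.15,0.185],1]]'
python3 -m inch '[[[0,0,0],[0,0,0],1],[[0,0,0],[0,0,0],0.5],[[0,0,0],[0,0,0],0.3],[[0,0,0],[0,0,0],0],[[0,0,0],[0,0,0],0],[[0,0,0],[0,0,0],0],[[0,0,0],[0,0,0],0],[[0,0,0],[0,0,0],0]]' 80
```

```text
t: 12.25
position: [0.5227, 0.1489, 0.0024]
eef_rot: [-179.9, -0.2, 171.4]
contact_force: [0.0, -0.4, -0.2]
width: 0.0854
gripper_force: 0.0
t: 13.05
position: [0.5266, 0.1488, 0.0071]
eef_rot: [179.9, 0.2, 171.3]
contact_force: [-1.0, 0.4, 5.9]
width: 0.0424
gripper_force: 82.5
```

```bash
python3 -m inch '[[[0,0,0],[0,0,-0.01],0],[[0,0,0],[0,0,-0.03],0],[[0,0,0],[0,0,-0.06],0],[[0,0,-6],[0,0,-0.09],0],[[0,0,-13],[0,0,-0.12],0],[[0,0,-20],[0,0,-0.135],0],[[0,0,-27],[0,0,-0.14],0],[[0,0,-34],[0,0,-0.14],0]]'
python3 -c "
from h import *
go((.54,.09,.147,259),(.545,-.0114,.147,310),(.545,-.0114,.147,349.2))"
```

```text
t: 13.85
position: [0.5259, 0.1485, 0.1475]
eef_rot: [-180.0, 0.2, -154.5]
contact_force: [0.7, 0.6, -1.5]
width: 0.0422
gripper_force: 81.4
turn [-0.1, 0.1, -53.5] shift [0.0125, -0.0589, 0.0005] rows 1.2
turn [-0.0, 0.0, -51.0] shift [0.0986, -0.0243, 0.0] rows 2.0
turn [0.0, 0.0, -39.2] shift [0.0, 0.0, 0.0] rows 0.0
```

```bash
python3 -m inch '[[[0,0,-7],[0.002,-0.008,0],0],[[0,0,-14],[0.004,-0.016,0],0],[[0,0,-21],[0.005,-0.024,0],0],[[0,0,-28],[0.007,-0.032,0],0],[[0,0,-35],[0.009,-0.04,0],0],[[0,0,-42],[0.011,-0.047,0],0],[[0,0,-48],[0.012,-0.054,0],0],[[0,0,-53.5],[0.0125,-0.059,0],0]]'
python3 -m inch '[[[0,0,-7],[0.012,-0.003,0],0],[[0,0,-14],[0.025,-0.006,0],0],[[0,0,-21],[0.037,-0.009,0],0],[[0,0,-28],[0.05,-0.012,0],0],[[0,0,-35],[0.065,-0.016,0],0],[[0,0,-42],[0.08,-0.02,0],0],[[0,0,-48],[0.092,-0.023,0],0],[[0,0,-51],[0.0985,-0.024,0],0]]'
python3 -m inch '[[[0,0,-7],[0,0,0],0],[[0,0,-14],[0,0,0],0],[[0,0,-21],[0,0,0],0],[[0,0,-28],[0,0,0],0],[[0,0,-34],[0,0,0],0],[[0,0,-39],[0,0,0],0],[[0,0,-39],[0,0,0],0],[[0,0,-39],[0,0,0],0]]'
python3 - <<'E'
from h import *
go((.545,-.0114,.045,349.2)); print(sense()['joint_pos'])
im=get_image('scene');s=get_image('side');w=get_image('wrist')
cv2.imwrite('pics/c1.png',np.hstack([cv2.resize(im[190:320,260:370],(330,390)),cv2.resize(w,(470,390))]))
E
```

```text
t: 14.65
position: [0.5388, 0.0891, 0.146]
eef_rot: [-180.0, 0.0, -101.0]
contact_force: [-0.0, 0.9, -2.5]
width: 0.0425
gripper_force: 81.4
t: 15.45
position: [0.5431, -0.0126, 0.146]
eef_rot: [-180.0, -0.0, -50.1]
contact_force: [-0.4, 0.2, -1.8]
width: 0.0422
gripper_force: 81.4
t: 16.25
position: [0.5432, -0.0117, 0.1457]
eef_rot: [-180.0, -0.0, -11.4]
contact_force: [0.5, 0.4, -1.3]
width: 0.0423
gripper_force: 81.4
turn [-0.0, -0.0, -0.6] shift [0.0017, -0.0006, 0.1007] rows 2.0
[-1.22858563e+00  1.47787138e+01 -1.84777239e+01  5.67355496e+01
 -7.36394228e-04 -1.69865282e+02]
```

View pics/c1.png

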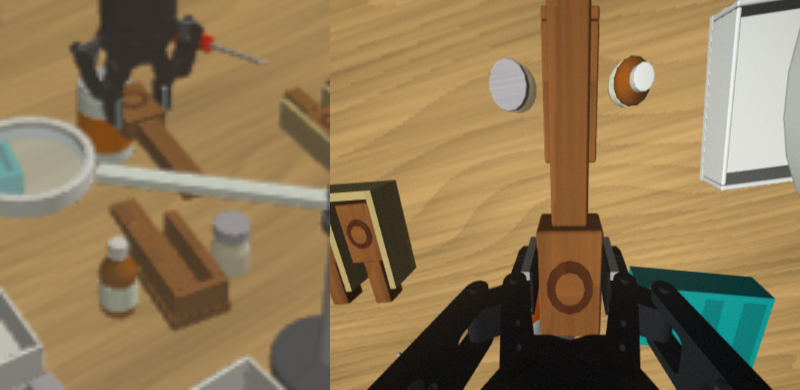

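The handle lies centred over the channel: wrist half, handle 552–588, cheeks 543–597. Lowering.

```bash
python3 -m inch '[[[0,0,-0.6],[0.0015,-0.0006,0.02],0],[[0,0,-0.6],[0.0015,-0.0006,0.05],0],[[0,0,-0.6],[0.0015,-0.0006,0.075],0],[[0,0,-0.6],[0.0015,-0.0006,0.09],0],[[0,0,-0.6],[0.0015,-0.0006,0.095],0],[[0,0,-0.6],[0.0015,-0.0006,0.1],0],[[0,0,-0.6],[0.0015,-0.0006,0.105],0],[[0,0,-0.6],[0.0015,-0.0006,0.11],0]]'
python3 -m inch '[[[0,0,0],[0,0,0.004],0],[[0,0,0],[0,0,0.008],0],[[0,0,0],[0,0,0.011],0],[[0,0,0],[0,0,0.013],0],[[0,0,0],[0,0,0.015],0],[[0,0,0],[0,0,0.015],0]]'
```

```text
t: 17.2
position: [0.5457, -0.0114, 0.0358]
eef_rot: [-180.0, -0.1, -10.6]
contact_force: [-1.1, 0.2, -1.1]
width: 0.0427
gripper_force: 81.5
t: 17.8
position: [0.5448, -0.0113, 0.0201]
eef_rot: [180.0, 0.0, -10.6]
contact_force: [-0.4, -0.1, -2.0]
width: 0.0419
gripper_force: 81.5
```

```bash
python3 -m inch '[[[0,0,0],[0,0,0.001],0],[[0,0,0],[0,0,0.002],0],[[0,0,0],[0,0,0.002],0]]'
python3 -m inch '[[[0,0,0],[0,0,0],0.6],[[0,0,0],[0,0,0],0.7],[[0,0,0],[0,0,0],0.8],[[0,0,0],[0,0,0],0.8],[[0,0,0],[0,0,-0.02],0.8],[[0,0,0],[0,0,-0.06],0.8],[[0,0,0],[0,0,-0.1],0.8],[[0,0,0],[0,0,-0.13],1]]'
python3 - <<'E'
from h import *
T=tool();im=get_image('wrist');np.save('T4.npy',T)
cv2.imwrite('pics/w4.png',im);cv2.imwrite('pics/c2.png',im[:,160:480])
for q in ['paddle_head','paddle_end']: print(q,[(np.round(x['point'],3).tolist(),round(x['confidence'],2)) for x in landmark_of('wrist',q)[:3]])
get_image('scene');get_image('side')
for n in ['scene','side']:
  for q in ['lens_arm','lens_knob']:print(n,q,[(np.round(x['point'],3).tolist(),round(x['confidence'],2)) for x in landmark_of(n,q)[:3]])
E
```

```text
t: 18.1
position: [0.5451, -0.0113, 0.0191]
eef_rot: [-180.0, -0.0, -10.6]
contact_force: [-2.3, 0.6, 5.4]
width: 0.042
gripper_force: 82.3
t: 18.9
position: [0.5456, -0.0114, 0.1507]
eef_rot: [-180.0, -0.1, -10.6]
contact_force: [1.2, 0.1, -0.2]
width: 0.0805
gripper_force: 0.0
paddle_head [([0.534, -0.006, 0.01], 0.83)]
paddle_end [([0.671, -0.035, 0.014], 0.56)]
scene lens_arm [([0.6, -0.179, 0.199], 0.96), ([0.672, -0.033, 0.009], 0.66), ([0.54, -0.236, 0.261], 0.25)]
scene lens_knob [([0.542, -0.236, 0.26], 0.79), ([0.647, 0.031, 0.002], 0.17)]
side lens_arm [([0.604, -0.182, 0.202], 0.58)]
side lens_knob [([0.539, -0.24, 0.258], 0.94)]
```

View pics/c2.png

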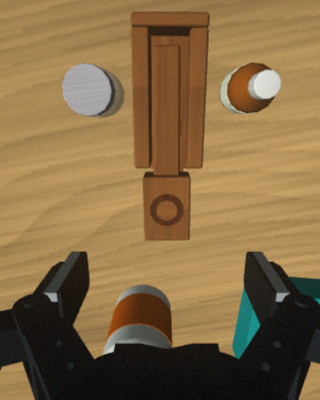

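The paddle lies in the cradle with its handle inside the channel; carving at about (326,209), handle at (313..342,45..172) in full-frame columns. Next, the post's position from the earlier pictures and the swing geometry.

```bash
python3 - <<'E'
from h import *
T=np.load('T4.npy')
# carving ring centre: dark ring near (326,209)
im=cv2.imread('pics/w4.png');g=cv2.GaussianBlur(cv2.cvtColor(im,cv2.COLOR_BGR2GRAY),(3,3),0)[180:240,300:355]
c=cv2.HoughCircles(cv2.resize(g,None,fx=4,fy=4,interpolation=2),cv2.HOUGH_GRADIENT,1,100,param1=80,param2=20,minRadius=35,maxRadius=85)
print('ring',c[0,:2]/4+[300,180,0]); 
for p in [(326.5,209.5),tuple(c[0,0,:2]/4+[300,180])]: print('head',ray('wrist',*p,.038,T))
for n,top,base in [('scene',(376,241),(370,311)),('side',(247,156),(251,213))]:
    print(n,'top',ray(n,*top,.253),'base',ray(n,*base,.008))
P=[]
for n,uv in [('scene',(376,241)),('side',(247,156))]:
    M,f,cx,cy=cam(n);d=M[:3,:3]@[(uv[0]-cx)/f,(uv[1]-cy)/f,1];P.append((M[:3,3],d/np.linalg.norm(d)))
A=sum(np.eye(3)-np.outer(d,d) for o,d in P);b=sum((np.eye(3)-np.outer(d,d))@o for o,d in P);print('tri',np.linalg.solve(A,b))
for q in ['lens_arm']:
  for n in ['scene','side']:
    get_image(n); r=cut_out(n,q)
    v,u=np.nonzero(r[0]['mask']);print(n,len(u),u.min(),u.max(),v.min(),v.max(),r[0]['confidence'])
    np.save(n+'_m.npy',r[0]['mask'])
E
```

```text
Traceback (most recent call last):
TypeError: 'NoneType' object is not subscriptable
```

```bash
python3 - <<'E'
from h import *
T=np.load('T4.npy')
print('head',ray('wrist',326.5,209.5,.038,T))
for n,top,base in [('scene',(376,241),(370,311)),('side',(247,156),(251,213))]:
    print(n,'top',ray(n,*top,.253),'base',ray(n,*base,.008))
for n in ['scene','side']:
    get_image(n); r=cut_out(n,'lens_arm'); m=r[0]['mask']; np.save(n+'_m.npy',m)
    v,u=np.nonzero(m);print(n,len(u),u.min(),u.max(),v.min(),v.max(),r[0]['confidence'])
    P,f,cx,cy=cam(n); X=(np.c_[(u-cx)/f,(v-cy)/f,np.ones(len(u))]@P[:3,:3].T); X=P[:3,3]+X*((.202-P[2,3])/X[:,2])[:,None]
    k=(np.hypot(X[:,0]-.601,X[:,1]+.18)>.07)&(X[:,0]>.62)&(X[:,0]<.75)&(abs(X[:,1]-X[:,0]+.78)<.05)
    p=X[k,:2];w,V=np.linalg.eigh(np.cov(p.T));print(k.sum(),p.mean(0),np.degrees(np.arctan2(V[1,1],V[0,1])),np.sqrt(w))
E
```

```text
head [ 0.53366152 -0.00833132  0.038     ]
scene top [0.80860137 0.01324366 0.253     ] base [0.81435363 0.01566752 0.008     ]
side top [0.78940376 0.0287718  0.253     ] base [0.81188035 0.00974179 0.008     ]
scene 2208 231 381 223 265 0.7
396 [ 0.70116753 -0.08611077] -135.93035405000944 [0.0095433  0.03891739]
side 410 242 339 132 170 0.72
115 [ 0.70476897 -0.08547412] -137.32710544441036 [0.00859028 0.03834566]
```

```bash
python3 -c "
from h import *
go((.50,-.05,.32,285),(.5405,-.2387,.32,223.5))"
```

```text
turn [0.0, 0.0, 64.4] shift [-0.0368, 0.0463, -0.1723] rows 3.6
turn [0.0, -0.0, 61.5] shift [0.1928, 0.0097, 0.0] rows 3.9
```

```bash
python3 -m inch '[[[0,0,0],[0,0,-0.04],1],[[0,0,7],[0,0,-0.08],1],[[0,0,15],[0,0.01,-0.12],1],[[0,0,23],[-0.01,0.02,-0.16],1],[[0,0,31],[-0.02,0.03,-0.172],1],[[0,0,39],[-0.03,0.04,-0.172],1],[[0,0,47],[-0.037,0.046,-0.172],1],[[0,0,55],[-0.037,0.046,-0.172],1]]'
python3 -c "
from h import *
go((.5405,-.2387,.32,223.5))"
```

```text
t: 20.35
position: [0.4992, -0.0502, 0.3206]
eef_rot: [-180.0, -0.0, -66.0]
contact_force: [-0.1, 0.4, -0.5]
width: 0.0857
gripper_force: 0.0
turn [-0.0, -0.0, 70.5] shift [0.189, 0.0389, 0.0007] rows 3.9
```

```bash
python3 -m inch '[[[0,0,8],[0.03,0.006,0],1],[[0,0,16],[0.06,0.012,0],1],[[0,0,24],[0.09,0.018,0],1],[[0,0,32],[0.12,0.025,0],1],[[0,0,40],[0.15,0.031,0],1],[[0,0,48],[0.175,0.036,0],1],[[0,0,56],[0.189,0.039,0],1],[[0,0,64],[0.189,0.039,0],1]]'
python3 - <<'E'
from h import *
print(sense()['joint_pos'])
T=tool();w=get_image('wrist')
for q in ['lens_knob','lens_arm']:print(q,[(np.round(x['point'],3).tolist(),round(x['confidence'],2)) for x in landmark_of('wrist',q)[:3]])
go((.5405,-.2387,.224,223.5),T=T)
E
```

```text
t: 21.15
position: [0.5426, -0.24, 0.3195]
eef_rot: [180.0, -0.0, -130.1]
contact_force: [-0.1, 0.5, -0.3]
width: 0.0856
gripper_force: 0.0
[-2.38427706e+01  1.63043105e+01  6.43653902e+00  8.01697079e+01
 -2.97848855e-02 -7.37427257e+01]
lens_knob [([0.54, -0.239, 0.263], 0.82), ([0.649, 0.031, -0.0], 0.41), ([0.605, -0.18, 0.204], 0.4)]
lens_arm [([0.602, -0.18, 0.205], 0.76)]
turn [0.0, -0.0, 6.4] shift [0.0003, 0.0024, 0.0955] rows 1.9
```

```bash
python3 -m inch '[[[0,0,6],[0,0.002,0.01],1],[[0,0,6],[0,0.002,0.03],1],[[0,0,6],[0,0.002,0.055],1],[[0,0,6],[0,0.002,0.075],1],[[0,0,6],[0,0.002,0.088],1],[[0,0,6],[0,0.002,0.095],1],[[0,0,6],[0,0.002,0.095],1]]' 40
python3 -m inch '[[[0,0,0],[0,0,0],0.4],[[0,0,0],[0,0,0],0.3],[[0,0,0],[0,0,0],0],[[0,0,0],[0,0,0],0],[[0,0,0],[0,0,0],0],[[0,0,0],[0,0,0],0],[[0,0,0],[0,0,0],0]]' 40
python3 - <<'E'
from h import *
T=tool();C=np.array([.809,.0155]);k=T[:2,3];print(np.hypot(*(k-C)),np.degrees(np.arctan2(*(C-k)[::-1])))
a0=np.degrees(np.arctan2(*(C-k)[::-1]));r=np.hypot(*(k-C));z=T[2,3];psi=sense()['eef_rot'][2]
for D in (6,12,18,24,30,36,38.4):
    a=np.radians(a0-D);go((C[0]-r*np.cos(a),C[1]-r*np.sin(a),z,psi-D),T=T)
E
```

```text
t: 22.0
position: [0.5406, -0.2363, 0.2248]
eef_rot: [179.9, -0.0, -135.6]
contact_force: [0.3, 0.6, 0.6]
width: 0.0854
gripper_force: 0.0
t: 22.7
position: [0.5412, -0.2368, 0.226]
eef_rot: [-179.9, 0.0, -135.6]
contact_force: [-1.5, 0.7, 5.2]
width: 0.0248
gripper_force: 39.2
0.36794289732436325 43.29762865220478
turn [-0.1, 0.0, 6.0] shift [-0.0027, 0.0384, -0.0] rows 0.8
turn [-0.1, 0.0, 12.0] shift [-0.0095, 0.0763, -0.0001] rows 1.5
turn [-0.1, 0.0, 18.0] shift [-0.0201, 0.1133, -0.0001] rows 2.3
turn [-0.0, 0.0, 24.0] shift [-0.0346, 0.149, -0.0001] rows 3.1
turn [-0.0, 0.0, 30.0] shift [-0.0527, 0.183, -0.0002] rows 3.8
turn [-0.0, 0.0, 36.0] shift [-0.0743, 0.2149, -0.0002] rows 4.5
turn [-0.0, 0.0, 38.4] shift [-0.0838, 0.227, -0.0002] rows 4.8
```

```bash
python3 -m inch '[[[0,0,3],[-0.001,0.0193,0],0],[[0,0,6],[-0.0027,0.0384,0],0],[[0,0,9],[-0.0058,0.0574,0],0],[[0,0,12],[-0.0095,0.0763,0],0],[[0,0,15],[-0.0144,0.0949,0],0],[[0,0,18],[-0.0201,0.1133,0],0],[[0,0,21],[-0.027,0.1312,0],0],[[0,0,24],[-0.0346,0.149,0],0]]'
python3 - <<'E'
from h import *
T=tool();C=np.array([.809,.0155]);k=T[:2,3];r=np.hypot(*(k-C));a0=np.degrees(np.arctan2(*(C-k)[::-1]));z=T[2,3];psi=sense()['eef_rot'][2];print(r,a0,psi)
for D in (3,6,9,12,a0-5.1):
    a=np.radians(a0-D);print(D);go((C[0]-r*np.cos(a),C[1]-r*np.sin(a),z,psi-D),T=T)
E
```

```text
t: 23.5
position: [0.4627, -0.1054, 0.226]
eef_rot: [-179.9, 0.2, -159.7]
contact_force: [5.7, 0.7, 0.5]
width: 0.025
gripper_force: 39.5
0.3667682322669054 19.245142390531132 -159.74679493617194
3
turn [-0.1, 0.2, 3.0] shift [-0.0008, 0.0192, -0.0] rows 0.4
6
turn [-0.1, 0.2, 6.0] shift [-0.0027, 0.0383, -0.0] rows 0.8
9
turn [-0.1, 0.2, 9.0] shift [-0.0055, 0.0573, -0.0001] rows 1.2
12
turn [-0.1, 0.2, 12.0] shift [-0.0094, 0.0761, -0.0001] rows 1.5
14.145142390531133
turn [-0.0, 0.2, 14.1] shift [-0.0127, 0.0894, -0.0001] rows 1.8
```

```bash
python3 -m inch '[[[0,0,3],[-0.0008,0.0192,0],0],[[0,0,6],[-0.0027,0.0383,0],0],[[0,0,9],[-0.0055,0.0573,0],0],[[0,0,12],[-0.0094,0.0761,0],0],[[0,0,14.1],[-0.0127,0.0894,0],0],[[0,0,14.1],[-0.0127,0.0894,0],0],[[0,0,14.1],[-0.0127,0.0894,0],0],[[0,0,14.1],[-0.0127,0.0894,0],0]]'
cat > lens.py <<'E'
from h import *
print(sense()['position'],sense()['joint_pos'][5])
for n in ['scene','side']:
    get_image(n)
    for q in ['lens_arm','lens_knob','paddle_head']:print(n,q,[(np.round(x['point'],4).tolist(),round(x['confidence'],2)) for x in landmark_of(n,q)[:2]])
    r=cut_out(n,'lens_arm')
    if not r: continue
    v,u=np.nonzero(r[0]['mask'])
    P,f,cx,cy=cam(n); X=(np.c_[(u-cx)/f,(v-cy)/f,np.ones(len(u))]@P[:3,:3].T); X=P[:3,3]+X*((.202-P[2,3])/X[:,2])[:,None]
    k=(X[:,0]>.60)&(X[:,0]<.76)&(abs(X[:,1]-.0155+(.809-X[:,0])*.09)<.025)
    p=X[k,:2];w,V=np.linalg.eigh(np.cov(p.T));a=V[1,1]/V[0,1];c=p.mean(0);print(n,k.sum(),c,np.degrees(np.arctan(a)),'line y at head x',c[1]+a*(.5345-c[0]))
E
python3 lens.py
```

```text
t: 24.3
position: [0.4442, -0.0171, 0.2259]
eef_rot: [180.0, 0.2, -173.7]
contact_force: [5.9, 2.2, 0.6]
width: 0.0251
gripper_force: 39.8
[ 0.44421193 -0.01707939  0.22594881] -8.567890042939224
scene lens_arm [([0.5257, -0.0093, 0.1993], 0.68), ([0.5799, -0.296, -0.0001], 0.54)]
scene lens_knob [([0.443, -0.0162, 0.2591], 0.94)]
scene paddle_head [([0.5362, -0.01, -0.0008], 0.67), ([0.5335, -0.0137, 0.0104], 0.64)]
scene 249 [0.67530277 0.00234218] 5.133997569026627 line y at head x -0.010308347085260568
side lens_arm [([0.527, -0.0131, 0.2034], 0.62)]
side lens_knob [([0.4451, -0.0175, 0.2583], 0.71)]
side paddle_head [([0.536, -0.0061, 0.0111], 0.61), ([0.3071, 0.2825, 0.0027], 0.55)]
side 195 [ 0.67913979 -0.00134633] 5.164644601970686 line y at head x -0.0144196002997726
```

```bash
python3 -m inch '[[[0,0,0],[0,0,0],0.4],[[0,0,0],[0,0,0],0.6],[[0,0,0],[0,0,0],0.8],[[0,0,0],[0,0,0],0.8],[[0,0,0],[0,0,-0.02],0.8],[[0,0,0],[0,0,-0.06],0.8],[[0,0,0],[0,0,-0.1],0.8],[[0,0,0],[0,0,-0.12],0.8]]'
python3 lens.py; python3 - <<'E'
from h import *
T=tool();w=get_image('wrist');cv2.imwrite('pics/w5.png',w)
for q in ['lens_knob','lens_arm','paddle_head']:print(q,[(np.round(x['point'],4).tolist(),round(x['confidence'],2)) for x in landmark_of('wrist',q)[:2]])
for r in cut_out('wrist','lens_arm')[:1]:
    v,u=np.nonzero(r['mask']);print(len(u),u.min(),u.max(),v.min(),v.max())
for n,p in [('head',(.5345,-.009,.038)),('post',(.809,.0155,.253)),('lens',(.525,-.0098,.202))]: print(n,proj('wrist',p,T))
E
```

```text
t: 25.6
position: [0.4431, -0.0178, 0.3485]
eef_rot: [-180.0, 0.2, -173.7]
contact_force: [0.1, 0.1, 0.0]
width: 0.0682
gripper_force: 0.0
[ 0.44310057 -0.01781432  0.34852981] -8.558451372448268
scene lens_arm [([0.5249, -0.0126, 0.2032], 0.88)]
scene lens_knob [([0.4433, -0.0146, 0.256], 0.89), ([0.6734, -0.0377, 0.0105], 0.57)]
scene paddle_head [([0.5357, -0.0091, 0.0103], 0.89)]
scene 296 [0.68135598 0.00288463] 5.0533037396620575 line y at head x -0.010101280273238904
side lens_arm [([0.527, -0.013, 0.2018], 0.63)]
side lens_knob [([0.4409, -0.0169, 0.2598], 0.68)]
side paddle_head [([0.5657, 0.3324, 0.001], 0.73), ([0.5354, -0.0049, 0.0134], 0.71)]
side 166 [ 0.67960677 -0.00150344] 4.9066020232737495 line y at head x -0.013960317556110862
lens_knob [([0.4439, -0.0162, 0.2611], 0.74)]
lens_arm [([0.5289, -0.0081, 0.2044], 0.83)]
paddle_head []
10735 268 381 180 347
head [324.39615173 217.90889935]
post [319.32808169 487.97587112]
lens [323.86573347 262.36319036]
```

```bash
python3 -c "
from workcell import arm
print(arm.job_done())"
```

```text
the job is handed in; nothing more can be done
None
```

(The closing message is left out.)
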